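# Turn the carton's label to the front and scan it with the hand scanner

## Robot

A 7-joint arm with a two-finger parallel gripper is mounted at the origin on a cart in front of the work surface, level with it; the furniture and walls round the work are solid. World frame = base frame: x ahead of the robot, y to its left, z up, the work surface at z = 0. Lengths are in mm, angles in rad, forces in N, time in s.
With the tool pointing down it reaches from about 400 to 925 mm from the base axis. Payload 5.6 kg.
Tool frame: the origin (TCP) lies at the very end of the fingers, on their centre line; the grasp point (between the pads) lies 19 mm behind it; z points along the fingers, y is the line along which they close (so a half turn about z gives the same grasp; the last joint's range is limited). The gripper opens to 85 mm and grips with 20 to 120 N. Pads are 22 mm wide; open, the fingers measure 114 mm over their backs; the gripper's body (76 mm by 85 mm) begins 54 mm behind the grasp point. The pads swing forward as they close: fully open they stand 13 mm farther back than shut.
Start: joints at [1.135, 0.468, -0.012, 1.603, 0.006, 1.071, -0.056], TCP at [248.765, -600.52, 231.29] pointing down, gripper open.
Joint ranges: [-2.53, 2.53], [-0.31, 2.02], [-1.57, 1.55], [0.28, 2.44], [-1.29, 4.43], [0.15, 1.84], [-2.92, 2.92]. Speed limits (rad/s): [2.57, 2.57, 3.14, 3.14, 3.14, 3.14, 3.14].

## Interface

Orientations are given as a unit quaternion [x, y, z, w].
In Python, from rig import env, snapshot, camera_info gives the robot as it stands. The module is installed in compiled form; this text tells all that it offers.
- The arm moves only by the shell command python3 -m handwheel 'ROWS' [OPENING] [FORCE]. ROWS is JSON, a list that holds one entry, the list of rows, each a list of 4 numbers: the shift along the tool's x, y, z in units of 30 mm (1.0 is 30 mm), then the turn about the tool's z in units of 6 degrees (1.0 is 6 degrees). In form: [[[tx, ty, tz, turn], ...]]. A call has 1 to 20 rows; each row shifts and turns the commanded pose from where the row before left it, along the tool's axes as they then stand; what a row does not reach is not made up. A row lasts 1/12 s, in which the tool goes at most 41.7 mm and 7.16 degrees, less where a joint would pass 70% of its speed; a pose out of reach is approached as far as the arm can. A call is refused whole if a number of a shift passes 1 or a number of a turn 1, either way. A call with a gripper value outside its range is refused whole. OPENING is the opening, from 0 (shut) to 1 (fully open), set as the call begins (- or left out, the last holds). The fingers move at their own pace and stop on an object; FORCE is the grip in N (left out, the last holds). Time passes only in rows, so rows that do not move let the fingers close. It gives the time, the measured TCP pose, the force, the opening and the grip force at its end, in the units of the state.
- env.observe(): the state, without advancing time (a new reading comes with each control period).
- snapshot(name): name is "side" or "top" or "wrist"; returns the picture (480x640x3 uint8, red, green, blue); there is no depth.
- camera_info(name): a dict with "vfov" (degrees; the focal length in pixels is half the picture's height over the tangent of half this angle, whatever the lens; pixels are square), "cx", "cy" (the principal point, pixels), "rvec" (rotation vector, rad) and "tvec" (3), from world to camera coordinates, as OpenCV has them. Camera axes: x right, y down, z forward; pixel columns grow to the right and rows downward; lengths in mm; the calibration is good to about 2 mm. A picture is of the moment at which its call begins: read the wrist's pose just before it. camera_info takes no time and is no camera call; for the wrist camera it gives the pose at the moment of the call.
- env.close_job(): hands the job in; it is judged then, once.
The state is a dict: "clock": time; "qpos": joint angles; "qd": joint speeds; "tau": joint torques, N m; "tcp_pos": TCP position; "ee_rot": TCP orientation; "ft_force": force on the tool from outside, world axes, zero at the start; "wrist_torque": the same for the moment, N m; "finger_gap": finger opening in mm; "grip_force": force on a finger pad.
Only numpy, scipy, OpenCV 4.12 (cv2) and the standard library are available. Lean on these libraries where they do the work, as an engineer would, in place of code of your own. Each camera call takes 0.05 s, during which the arm holds its last target. There are 200 camera calls.

## Task

Push the turntable round by its pegs until the label on the small carton squarely faces the steel pointer of the turntable's foot. Then pick up the hand scanner by its balance point so that it carries level, and hold it steady for a good second and a half square to the label, its beam on the middle of the label and its window about 6 cm away. Finally lay the scanner down in its cradle, head in the wide saddle, touching the carton with nothing and leaving everything else where it stands.

Things in the scene. Friction and masses are not known exactly. Their poses are not given: they have to be found in the camera images.
- turntable_base: fixed grey foot of the turntable on the right part of the bench; origin on the bench under the turning axis, z up. A flat steel pointer lies on the bench and points from the foot along the foot's -x, roughly toward the robot's edge of the bench; its tip is 119 mm from the axis. The stacked instruments between scanner and turntable rise to about 240 mm.
- turntable (a joint): angle of the turning deck (rad), growing counter-clockwise seen from above, stops at +-3.7. At 0 the carton's label faces directly away from the pointer; at +pi or -pi it faces the pointer squarely. It turns with slight friction (about 0.06 N m) and stays where it is left.
- deck (a point): middle of the top of the aluminium deck, 28 mm above the bench. The deck is 182 mm across. Four upright round steel pegs, 9 mm thick, stand on it with their axes 80 mm from the turning axis, tops 58 mm above the bench, at 45, 135, 225 and 315 degrees from the direction in which the label looks. Deck axes: the label looks along +x.
- carton: small white carton 60x90x45 mm (x, y, z) fixed on the middle of the deck, top 73 mm above the bench; origin at the centre of its underside on the turning axis, 28 mm above the bench. Its 90 mm wide face at -x bears the printed label. It turns with the deck.
- label (a point): centre of the printed white label (51 mm wide, 34 mm high) on the carton's face: x = -30 mm, y = -5 mm from the carton's origin, 50.5 mm above the bench; axes as the carton's: the label looks along -x.
- scanner: loose hand scanner, a straight bar 207 mm long with a heavy head, about 0.26 kg, lying on the left part of the bench, head to the right. Origin on its flat underside at the balance point; x points along it to the head. Grey handle: x from -135 to +22 mm, 22 mm wide, 26 mm high. Gripped across the handle at the origin it carries level; gripped far back the head droops.
- window (a point): middle of the scanner's window in the front face of its black head, axes as the scanner's: x = +72 mm, 18 mm above its underside; the beam leaves along +x. Head: x from +22 to +72 mm, 38 mm wide, 36 mm high; a 28 mm wide rubber collar (only looks) at x = 12 to 25 mm.
- cradle: fixed dark steel cradle for the scanner, left and behind the scanner, its head end away from the robot: plate 180x74x6 mm (x from -115 to +65 mm) with two open-topped saddles. Origin on the bench; the scanner lies right when its origin is 30 mm above the cradle's origin and both x axes agree.
- saddle (a point): middle of the seat of the wide saddle for the head: x = +47 mm from the cradle's origin, 24 mm long, 50 mm between cheeks. The narrow saddle for the handle is at x = -88 mm, 24 mm long, 34 mm between cheeks. Both seats are 30 mm above the bench, the cheeks rise to 46 mm.
- kapton_roll: bystander: amber tape roll 64 mm across, 12 mm high, at the front right; origin under its centre
- screwdriver: bystander: screwdriver 160x19x20 mm lying at the front right; origin under its middle
- solder_spool: bystander: spool 54 mm across, 36 mm high, behind the turntable; origin under its centre
- battery_cell: bystander: lying round cell 66x18x18 mm behind the turntable; origin under its middle
- big_carton: bystander: larger brown carton 85x120x60 mm with a label of its own, at the back, not on the turntable; origin under its centre. Not to be scanned.
- jar: bystander: lidded jar 80 mm across, 70 mm high, at the back; origin under its centre
- flux_tin: bystander: round tin 47 mm across, 22 mm high, at the front left; origin under its centre
- tape_roll: bystander: black tape roll 68 mm across, 19 mm high, at the front right; origin under its centre

How it is judged:
By the outcome, as a careful person would: the job done as asked, in the order asked, and still so for the second after the job is handed in, with the robot touching nothing.
It also fails if it takes over 72 s, if anything falls off the work surface, if the arm or the gripper's body presses on something with over 40 N, if the wrist force passes 120 N, or if a joint passes its speed limit or range.

## Working session

There is one attempt and no reset: what is moved stays moved. The work goes in short steps, Python scripts to look and compute and a shell command to move; the robot and the scene stay as the last step left them, time stands still between calls to the robot, and variables do not carry over. Pictures are saved under pics/ and viewed, at most 10 in all, crops included, and the job is handed in when it is done.

```bash
mkdir -p pics; ls
python3 - <<'E'
from rig import env, snapshot, camera_info
import cv2
s=env.observe(); print({k:(v if not hasattr(v,'tolist') else v.tolist()) for k,v in s.items()})
for n in("top","side","wrist"):
    print(n,camera_info(n))
    cv2.imwrite(f"pics/{n}0.png",snapshot(n)[:,:,::-1])
E
```

```text
pics
{'clock': 0.0, 'qpos': [1.1350189355834495, 0.46840498489932825, -0.011575810009581501, 1.6036571269158995, 0.00602743510964376, 1.0714142289674613, -0.05631115568474302], 'qd': [0.0010647682957884766, 0.000444313439866553, 0.0005467528807889331, 0.0013220481739182172, 0.0002499506837876247, -0.00021912312464912254, 0.00045246705617857234], 'tau': [-0.00033022234674717765, -53.23883414268494, 0.0213107792660594, -25.130065083503723, 0.011408686987124383, 0.007872096612118185, -3.06983068298905e-06], 'tcp_pos': [248.48214360895545, -600.0014133149608, 230.30642747994878], 'ee_rot': [0.9807856011281278, 0.19508651623983936, -0.0002601971575685224, -0.0008877491644318022], 'ft_force': [-0.04582953346830771, 1.203857333846473, 0.28715587659529845], 'wrist_torque': [0.0044608016960417185, -0.0029344018963195725, 0.027298325921224723], 'grip_force': 0.0, 'finger_gap': 85.4307719720746}
top {'vfov': 55.394988302554445, 'cx': 315.74175915660743, 'cy': 241.54012469628864, 'rvec': array([ 2.16692469, -2.18104383,  0.11717268]), 'tvec': array([  -7.93818731,  511.21070251, 1334.76517373])}
side {'vfov': 57.41870387488416, 'cx': 324.25327110202585, 'cy': 246.98447646807574, 'rvec': array([ 2.44821338, -0.32239003,  0.12843994]), 'tvec': array([-475.08664229,  150.68328891, 1057.05066712])}
wrist {'vfov': 64.9164003167683, 'cx': 324.31620212521875, 'cy': 238.45911516058095, 'rvec': array([-2.3903277 ,  1.59624368,  0.25201708]), 'tvec': array([-648.60454869,  -40.8263251 ,  379.72632323])}
```

View pictures.

View pics/top0.png

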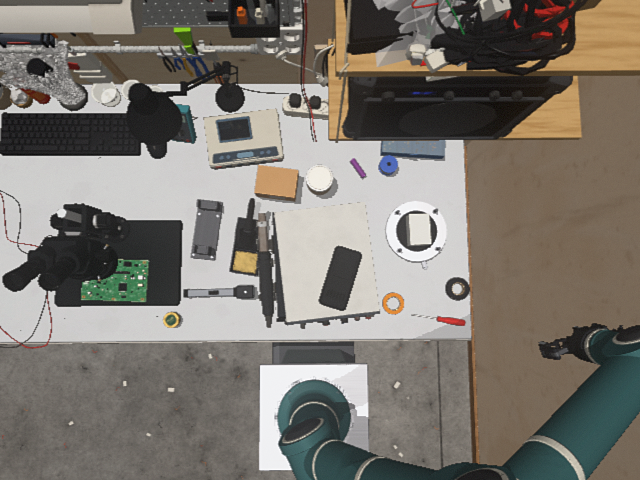

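View pics/side0.png

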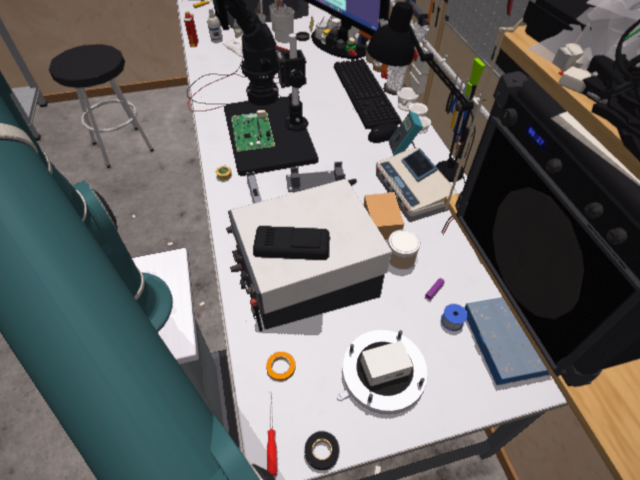

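```bash
cat > h.py <<'E'
import numpy as np, cv2
from rig import env, snapshot, camera_info
def cam(n):
    c=camera_info(n); f=240/np.tan(np.radians(c["vfov"])/2)
    K=np.array([[f,0,c["cx"]],[0,f,c["cy"]],[0,0,1]]); return K,cv2.Rodrigues(c["rvec"])[0],np.asarray(c["tvec"],float),c
def proj(n,P,C=None):
    K,R,t,c=C or cam(n); return cv2.projectPoints(np.float64(P).reshape(-1,1,3),c["rvec"],t,K,None)[0].reshape(-1,2)
def back(n,uv,z,C=None):
    K,R,t,c=C or cam(n); uv=np.float64(uv).reshape(-1,2); z=np.broadcast_to(z,len(uv))
    d=np.c_[uv,np.ones(len(uv))]@np.linalg.inv(K).T@R; o=-R.T@t
    return o+d*((z-o[2])/d[:,2])[:,None]
def st():
    s=env.observe(); from scipy.spatial.transform import Rotation as Ro
    M=Ro.from_quat(s["ee_rot"]).as_matrix()
    print("t %.2f"%s["clock"],"tcp",np.round(s["tcp_pos"],1),"x",np.round(M[:,0],3),"y",np.round(M[:,1],3),"z",np.round(M[:,2],3),"F",np.round(s["ft_force"],1),"gap %.1f grip %.1f"%(s["finger_gap"],s["grip_force"]))
    return np.array(s["tcp_pos"]),M
E
python3 - <<'E'
from h import *
st()
K,R,t,c=cam("wrist"); print("wrist cam pos",-R.T@t, "axes",R.round(2))
print("side cam pos",-cam("side")[1].T@cam("side")[2])
print("tt",back("top",[(416,231),(424,266)],[28,0]).round())
print("scanner ends",back("top",[(185,293),(256,293)],[26,36]).round(),"cradle",back("top",[(212,200),(203,260)],30).round())
T=cv2.imread("pics/top0.png");S=cv2.imread("pics/side0.png")
r=lambda im,w,h:cv2.resize(im,(w,h),interpolation=cv2.INTER_CUBIC)
a=r(T[190:280,376:466],400,400);b=r(S[325:415,335:435],400,400)
d=r(T[195:305,160:380],400,200);e=r(T[195:305,160:270],200,200)
cv2.imwrite("pics/m1.png",np.vstack([np.hstack([a,b]),np.hstack([r(T[270:305,170:270],571,200),r(T[190:270,180:272],229,200)])]))
E
```

```text
t 0.15 tcp [ 248.6 -600.1  230.6] x [ 0.924  0.383 -0.   ] y [ 0.383 -0.924 -0.001] z [-0.001  0.001 -1.   ] F [ 0.2 -0.7  0.5] gap 85.7 grip 0.0
wrist cam pos [ 319.74337457 -570.49968229  372.82262432] axes [[ 0.38 -0.92 -0.  ]
 [-0.88 -0.37  0.31]
 [-0.28 -0.12 -0.95]]
side cam pos [ 305.76852704 -647.34841166  923.69612205]
tt [[ 541. -310.   28.]
 [ 437. -338.    0.]]
scanner ends [[362. 374.  26.]
 [360. 164.  36.]] cradle [[637. 298.  30.]
 [458. 322.  30.]]
```

View pics/m1.png

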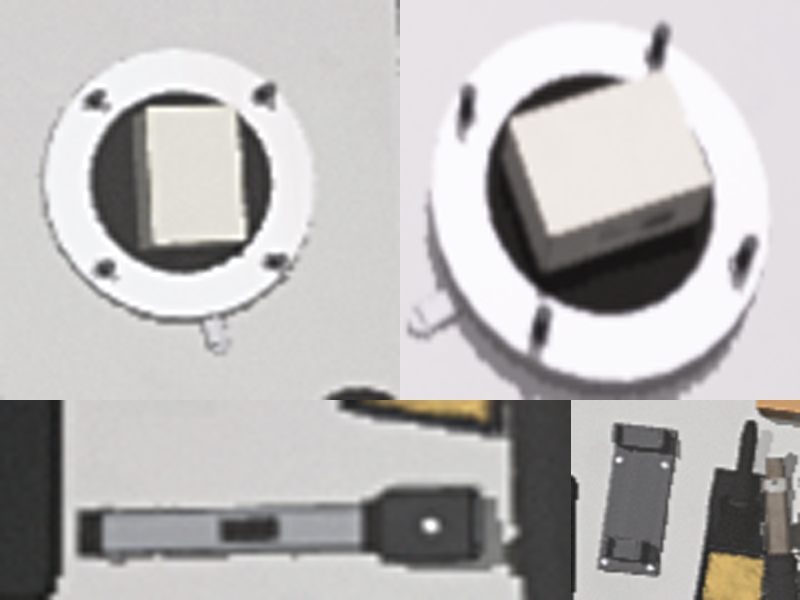

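The mosaic shows the turntable with pegs at about (95,100), (265,95), (105,268), (275,262). The pointer is at (215,340), and the label is on the face looking to -y (side crop around (640,225)). The scanner and cradle are clear of everything. I'll move the wrist camera over the turntable next.

```bash
python3 -m handwheel '[[[0.85,-0.43,0,0],[0.85,-0.43,0,0],[0.85,-0.43,0,0],[0.85,-0.43,0,0],[0.85,-0.43,0,0],[0.85,-0.43,0,0],[0.85,-0.43,0,0],[0.85,-0.43,0,0],[0.85,-0.43,0,0],[0.85,-0.43,0,0],[0.85,-0.43,0,0],[0.85,-0.43,0,0],[0,0,0,0],[0,0,0,0],[0,0,0,0]]]' 0
python3 - <<'E'
from h import *
st(); C=cam("wrist"); im=snapshot("wrist"); cv2.imwrite("pics/w1.png",im[:,:,::-1]); np.save("w1.npy",np.r_[C[3]["rvec"],C[3]["tvec"]])
print(camera_info("wrist"))
E
```

```text
clock: 1.4
tcp_pos: [471.7, -340.8, 231.0]
ee_rot: [0.981, 0.195, -0.0, 0.0]
ft_force: [-0.5, -0.6, 0.2]
finger_gap: 0.2
grip_force: 0.0
t 1.40 tcp [ 471.7 -340.8  231. ] x [ 0.924  0.382 -0.001] y [ 0.382 -0.924 -0.   ] z [-0.001 -0.    -1.   ] F [-0.5 -0.6  0.2] gap 0.2 grip 0.0
{'vfov': 64.9164003167683, 'cx': 324.31620212521875, 'cy': 238.45911516058095, 'rvec': array([-2.38769214,  1.59766438,  0.2509204 ]), 'tvec': array([-494.8633237 ,  250.08733934,  472.63466277])}
```

View pics/w1.png

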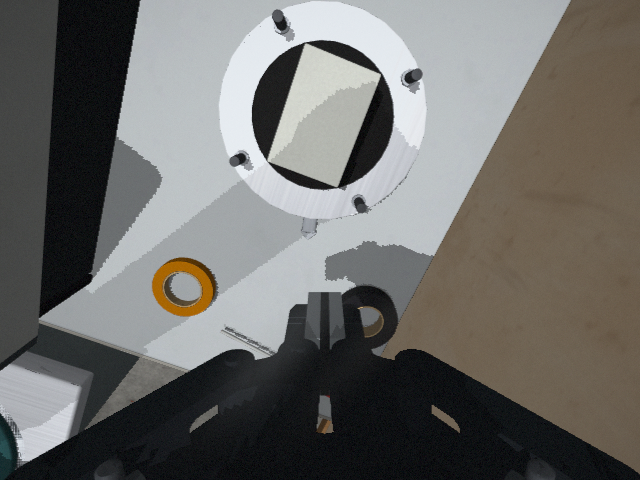

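Wrist view: the carton top corners are at (306,43), (382,73), (338,188), (267,161). The peg tops are near (278,15), (416,74), (236,158), (359,203), and the pointer tip is at (308,236).

Run:
```python
from h import *
from scipy.optimize import least_squares
v=np.load("w1.npy"); C=cam("wrist"); C=(C[0],cv2.Rodrigues(v[:3])[0],v[3:],dict(rvec=v[:3],tvec=v[3:]))
im=cv2.imread("pics/w1.png"); g=cv2.cvtColor(im,cv2.COLOR_BGR2GRAY)
c=np.float32([(306,43),(382,73),(338,188),(267,161)])
c2=cv2.cornerSubPix(g,c.reshape(-1,1,2).copy(),(4,4),(-1,-1),(3,30,.01)).reshape(-1,2); print(c2)
P=back("wrist",c2,73,C); print(P.round(1),"ctr",P.mean(0).round(1),"sides",np.linalg.norm(P-np.roll(P,-1,0),axis=1).round(1))
# fit pose: label side (-y face) corners order: 0 far-left... 
def model(p):
    x,y,a=p; ca,sa=np.cos(a),np.sin(a) # a = angle of label normal
    n=np.array([ca,sa]); l=np.array([-sa,ca]); return np.array([x,y])+np.array([-30*n+45*l,30*n+45*l,30*n-45*l,-30*n-45*l])
r=least_squares(lambda p:(model(p)-P[:,:2]).ravel(),[541,-310,-1.6]); print(r.x, np.degrees(r.x[2]),r.fun.round(1))
# deck outer ellipse
w=(g>195).astype(np.uint8)
print("peg tops",back("wrist",[(278,15),(416,74),(236,158),(359,203)],58,C).round(1))
pb=back("wrist",[(308,237),(311,219)],2,C); print("pointer",pb.round(1))
for z,ctr in((0,r.x[:2]),): 
    d=pb[0,:2]-ctr; print(np.linalg.norm(d),np.degrees(np.arctan2(d[1],d[0])))
q=[r.x[:2]+80*np.array([np.cos(r.x[2]+k),np.sin(r.x[2]+k)]) for k in np.radians([45,135,225,315])]; print(np.round(q,1))
r2=lambda i,w,h:cv2.resize(i,(w,h),interpolation=cv2.INTER_CUBIC)
o=im.copy()
t=np.linspace(0,2*np.pi,200); 
big=r2(o[0:250,200:450],800,800)[:, :]
for z in(28,): 
    E=proj("wrist",np.c_[r.x[0]+91*np.cos(t),r.x[1]+91*np.sin(t),0*t+z],C)
    for e in E: cv2.circle(big,tuple(((e-[200,0])*3.2).astype(int)),1,(0,0,255),-1)
for e in proj("wrist",[(*k,58) for k in q],C): cv2.circle(big,tuple(((e-[200,0])*3.2).astype(int)),14,(0,255,0),1)
cv2.imwrite("pics/m2.png",np.hstack([r2(big,560,560),r2(im[200:250,285:335],240,240).repeat(1,0) if 0 else cv2.copyMakeBorder(r2(im[200:250,285:335],240,240),0,320,0,0,0)]))
```

```text
[[304.82175   41.855442]
 [381.40564   73.33748 ]
 [336.59888  187.51451 ]
 [266.6013   160.63345 ]]
[[ 585.  -278.3   73. ]
 [ 587.2 -337.7   73. ]
 [ 497.1 -340.4   73. ]
 [ 495.6 -281.4   73. ]] ctr [ 541.2 -309.4   73. ] sides [59.5 90.1 59.  89.4]
[ 541.2215504  -309.4496471    -1.53884304] -88.16921126681845 [ 0.3  0.2  0.  -0.3  0.1 -0.5 -0.3  0.5]
peg tops [[ 596.1 -251.8   58. ]
 [ 599.1 -363.9   58. ]
 [ 485.7 -256.    58. ]
 [ 489.9 -364.7   58. ]]
pointer [[ 427.7 -340.2    2. ]
 [ 446.7 -335.9    2. ]]
117.63996767021563 -164.8264875135126
[[ 599.6 -364.2]
 [ 596.  -251.1]
 [ 482.9 -254.7]
 [ 486.5 -367.8]]
```

View pics/m2.png

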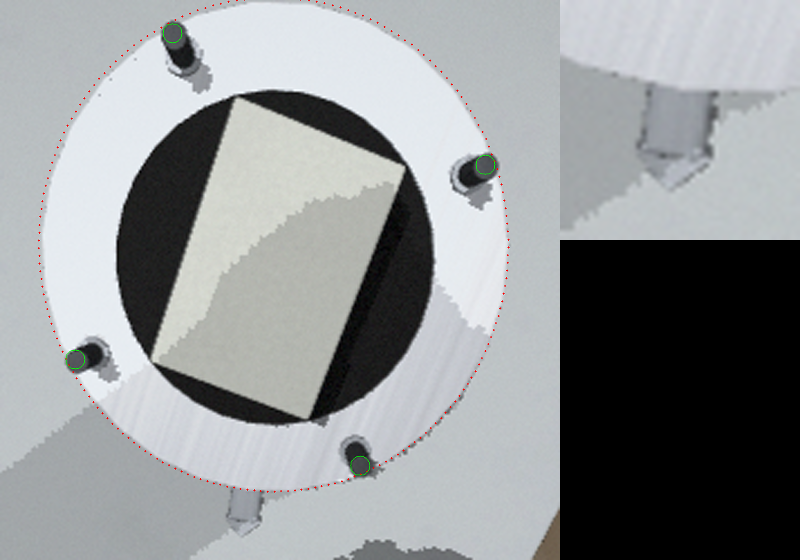

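```bash
python3 -m handwheel '[[[0.9,0.395,0,0],[0.9,0.395,0,0],[0.9,0.395,0,0],[0.9,0.395,0,0],[0.86,0.395,0,0],[0,0,0.8,-1],[0,0,0.8,-1],[0,0,0.8,-1],[0,0,0.8,-1],[0,0,0.8,-0.05],[0,0,0.7,0],[0,0,0,0],[0,0,0,0]]]' 0
python3 - <<'E'
from h import *
p,M=st()
v=np.load("w1.npy"); C=cam("wrist"); C=(C[0],0,v[3:],dict(rvec=v[:3],tvec=v[3:])); C=(C[0],cv2.Rodrigues(v[:3])[0])+C[2:]
for z in(0,2,4):
    b=back("wrist",[(307.5,239.2),(310,218.75)],z,C)[:,:2]; d=b-[541.2,-309.4]; print(z,np.hypot(*d.T),np.degrees(np.arctan2(d[:,1],d[:,0])), np.degrees(np.arctan2(*(b[0]-b[1])[::-1])))
peg=np.array([599.6,-364.2]); th=np.radians(46.8); ex=np.array([np.cos(th),np.sin(th)]); tgt=np.r_[peg+27*ex,40]
print("shift units",(M.T@(tgt-p)/30).round(2),"rel peg in tool",(M.T@(np.r_[peg,40]-p)).round(1))
E
```

```text
clock: 2.53
tcp_pos: [616.9, -345.1, 89.0]
ee_rot: [0.918, 0.396, -0.001, -0.001]
ft_force: [0.5, -0.0, 0.9]
finger_gap: 0.2
grip_force: 0.0
t 2.53 tcp [ 616.9 -345.1   89. ] x [ 0.686  0.728 -0.001] y [ 0.728 -0.686 -0.003] z [-0.003  0.001 -1.   ] F [ 0.5 -0.   0.9] gap 0.2 grip 0.0
0 [120.72272996  98.57744392] [-164.92042097 -164.92389804] -164.9049431459491
2 [120.06914494  98.04253012] [-164.91536374 -164.91770487] -164.904943145949
4 [119.41556086  97.50761747] [-164.91025115 -164.91144374] -164.9049431459491
shift units [0.04 0.02 1.63] rel peg in tool [-25.7   0.7  49.1]
```

```bash
python3 -m handwheel '[[[0.04,0.02,0.8,0],[0,0,0.83,0],[0,0,0,0],[-0.2,0,0,0],[-0.15,0,0,0],[-0.14,0.024,0,0.5],[-0.14,0.024,0,0.5],[-0.14,0.024,0,0.5],[-0.14,0.024,0,0.5],[-0.14,0.024,0,0.5],[-0.14,0.024,0,0.5],[-0.14,0.024,0,0.5],[-0.14,0.024,0,0.5],[-0.14,0.024,0,0.5],[-0.14,0.024,0,0.5],[0,0,0,0]]]' 0
python3 - <<'E'
from h import *
p,M=st(); d=p[:2]-[541.2,-309.4]
print("axis->tcp in tool",(M[:2,:2].T@d).round(1))
C=cam("wrist"); np.save("w2.npy",np.r_[C[3]["rvec"],C[3]["tvec"]]); cv2.imwrite("pics/w2.png",snapshot("wrist")[:,:,::-1]); cv2.imwrite("pics/s2.png",snapshot("side")[:,:,::-1])
E
```

```text
clock: 3.87
tcp_pos: [582.0, -382.3, 44.3]
ee_rot: [0.989, 0.145, 0.001, 0.002]
ft_force: [-1.0, 0.1, 0.7]
finger_gap: 0.2
grip_force: 0.0
t 3.87 tcp [ 582.  -382.3   44.3] x [0.958 0.286 0.002] y [ 0.286 -0.958  0.004] z [ 0.003 -0.003 -1.   ] F [-1.   0.1  0.7] gap 0.2 grip 0.0
axis->tcp in tool [18.2 81.5]
```

```bash
python3 -m handwheel '[[[-0.14,0.022,0,0.5],[-0.14,0.022,0,0.5],[-0.14,0.022,0,0.5],[-0.14,0.022,0,0.5],[-0.14,0.022,0,0.5],[-0.14,0.022,0,0.5],[-0.14,0.022,0,0.5],[-0.14,0.022,0,0.5],[-0.14,0.022,0,0.5],[-0.14,0.022,0,0.5],[-0.14,0.022,0,0.5],[-0.14,0.022,0,0.5],[-0.14,0.022,0,0.5],[0,0,0,0],[0,0,0,0]]]' 0 && python3 -c "
from h import *
p,M=st(); d=p[:2]-[541.2,-309.4]; print((M[:2,:2].T@d).round(1))"
python3 -m handwheel '[[[0.3,0,0,0],[0,0,-0.9,0],[0,0,-0.9,0],[-0.6,-0.5,-0.9,0],[-0.6,-0.5,-0.9,0],[-0.6,-0.5,-0.9,0],[-0.6,-0.5,-0.9,0],[0,0,0,0],[0,0,0,0],[0,0,0,0]]]' 0
python3 - <<'E'
from h import *
p,M=st()
C=cam("wrist"); np.save("w3.npy",np.r_[C[3]["rvec"],C[3]["tvec"]]); cv2.imwrite("pics/w3.png",snapshot("wrist")[:,:,::-1])
E
```

```text
clock: 5.22
tcp_pos: [528.5, -387.2, 42.1]
ee_rot: [0.982, -0.191, 0.0, 0.0]
ft_force: [-0.3, -0.6, -0.6]
finger_gap: 0.0
grip_force: 0.0
t 5.22 tcp [ 528.5 -387.2   42.1] x [ 0.927 -0.376  0.001] y [-0.376 -0.927 -0.   ] z [ 0.001 -0.    -1.   ] F [-0.3 -0.6 -0.6] gap 0.0 grip 0.0
[17.5 76.9]
clock: 6.05
tcp_pos: [493.0, -308.2, 203.5]
ee_rot: [0.981, -0.192, 0.0, 0.0]
ft_force: [-0.2, -0.9, -0.2]
finger_gap: -0.0
grip_force: 0.0
t 6.05 tcp [ 493.  -308.2  203.5] x [ 0.926 -0.377  0.001] y [-0.377 -0.926  0.   ] z [ 0.001 -0.001 -1.   ] F [-0.2 -0.9 -0.2] gap -0.0 grip 0.0
```

View pics/w3.png

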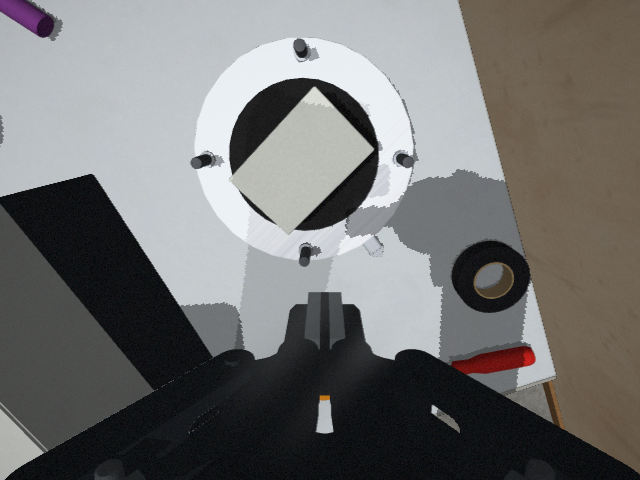

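View: the carton corners are at (316,86), (374,150), (290,234), (230,180), and the pointer tip is near (374,250). The label face is now at the lower right.

```bash
cat >> h.py <<'E'
def carton(png,npy,c,a0):
    from scipy.optimize import least_squares
    v=np.load(npy); C=(cam("wrist")[0],cv2.Rodrigues(v[:3])[0],v[3:],dict(rvec=v[:3]))
    g=cv2.imread(png,0); c2=cv2.cornerSubPix(g,np.float32(c).reshape(-1,1,2).copy(),(4,4),(-1,-1),(3,30,.01)).reshape(-1,2)
    P=back("wrist",c2,73,C)
    def model(p):
        x,y,a=p; n=np.array([np.cos(a),np.sin(a)]); l=np.array([-n[1],n[0]])
        return np.array([x,y])+np.array([-30*n+45*l,30*n+45*l,30*n-45*l,-30*n-45*l])
    r=least_squares(lambda p:(model(p)-P[:,:2]).ravel(),[541,-310,np.radians(a0)])
    print(c2.round(1).tolist(),"xy",r.x[:2].round(1),"label deg %.2f"%np.degrees(r.x[2]),"res",r.fun.round(1)); return r.x,C
E
python3 - <<'E'
from h import *
x,C=carton("pics/w3.png","w3.npy",[(316,86),(374,150),(290,234),(230,180)],-150)
x,C=carton("pics/w3.png","w3.npy",[(230,180),(316,86),(374,150),(290,234)],-150)
p,M=st()
ex=M[:2,0]
E
```

```text
[[314.0, 85.5999984741211], [377.79998779296875, 151.5], [288.1000061035156, 235.0], [230.0, 180.0]] xy [ 540.3 -310.4] label deg -157.27 res [-0.5 -1.4  1.1  0.6 -1.  -0.2  0.4  0.9]
[[230.0, 180.0], [314.0, 85.5999984741211], [377.79998779296875, 151.5], [288.1000061035156, 235.0]] xy [ 540.3 -310.4] label deg -67.18 res [ 20.   -7.    7.5  18.3 -18.4   8.6  -9.1 -19.9]
t 6.10 tcp [ 492.5 -308.3  202.6] x [ 0.926 -0.378 -0.001] y [-0.378 -0.926  0.   ] z [-0.001  0.    -1.   ] F [ 0.7 -1.   0.1] gap -0.0 grip 0.0
```

```bash
cat >> h.py <<'E'
def carton2(png,npy,ctr=(541.2,-309.4)):
    v=np.load(npy); C=(cam("wrist")[0],cv2.Rodrigues(v[:3])[0],v[3:],dict(rvec=v[:3]))
    im=cv2.imread(png); s=4; w=np.float32([[-65,-65],[65,-65],[65,65],[-65,65]])
    src=proj("wrist",np.c_[w+ctr,np.full(4,73)],C); H=cv2.getPerspectiveTransform(np.float32(src),(w+65)*s)
    W=cv2.warpPerspective(im,H,(130*s,130*s),flags=cv2.INTER_LINEAR).astype(int)
    m=((W[:,:,2]-W[:,:,0]>4)&(W[:,:,2]>100)).astype(np.uint8)*255
    m=cv2.morphologyEx(cv2.medianBlur(m,9),cv2.MORPH_OPEN,np.ones((25,25)))
    k=max(cv2.findContours(m,0,1)[0],key=cv2.contourArea); (cx,cy),sz,a=cv2.minAreaRect(k)
    cv2.imwrite("pics/dbg.png",np.hstack([W.astype(np.uint8),cv2.merge([m]*3)]))
    # moments: long axis direction
    mo=cv2.moments(k); an=0.5*np.degrees(np.arctan2(2*mo["mu11"],mo["mu20"]-mo["mu02"]))
    c=np.array([mo["m10"],mo["m01"]])/mo["m00"]/s-65+ctr
    print("centre",c.round(1),"size",np.round(np.array(sz)/s,1),"rect",round(a,2),"long axis deg %.2f"%an,"area %.0f"%(mo["m00"]/s/s)); return an
E
python3 - <<'E'
from h import *
carton2("pics/w1.png","w1.npy"); carton2("pics/w3.png","w3.npy")
E
```

```text
centre [ 536.6 -289.8] size [21.5 43.2] rect 90.0 long axis deg -14.16 area 556Traceback (most recent call last):
  File "<stdin>", line 2, in <module>
  File "h.py", line 34, in carton2
    k=max(cv2.findContours(m,0,1)[0],key=cv2.contourArea); (cx,cy),sz,a=cv2.minAreaRect(k)
ValueError: max() iterable argument is empty
```

```bash
python3 - <<'E'
from h import *
for f,pts in(("w1",[(300,90),(330,140),(240,110),(400,150),(300,200)]),("w3",[(316,100),(300,160),(250,180),(320,60),(385,180),(260,230)])):
    im=cv2.blur(cv2.imread(f"pics/{f}.png"),(5,5)); print([im[v,u].tolist() for u,v in pts])
E
sed -i 's/m=((W.*$/W=cv2.bilateralFilter(W.astype(np.uint8),9,30,5).astype(int); m=((W[:,:,2]-W[:,:,0]>0)\&(W[:,:,2]>100)).astype(np.uint8)*255/' h.py
python3 - <<'E'
from h import *
carton2("pics/w1.png","w1.npy"); carton2("pics/w3.png","w3.npy")
E
```

```text
[[205, 213, 210], [175, 182, 179], [240, 235, 230], [207, 201, 198], [216, 210, 207]]
[[211, 218, 215], [183, 190, 187], [181, 187, 185], [243, 239, 234], [218, 211, 208], [227, 223, 221]]
centre [ 541.1 -309.4] size [89.5 59.7] rect 1.79 long axis deg 1.83 area 5283
centre [ 541.4 -309.8] size [59.7 89.6] rect 23.11 long axis deg -66.89 area 5250
```

```bash
cat >> h.py <<'E'
A=np.array([541.2,-309.5])
def goal(xy,z,turn_after=0):
    p,M=st(); print("units xyz",(M.T@(np.r_[xy,z]-p)/30).round(3))
def orb(ax,rx,ry):
    a=np.radians(ax); return A+rx*np.array([np.cos(a),np.sin(a)])+ry*np.array([np.sin(a),-np.cos(a)])
E
python3 - <<'E'
from h import *
goal(orb(-29.9,36,79),42)
E
```

```text
t 6.10 tcp [ 492.5 -308.3  202.6] x [ 0.926 -0.378 -0.001] y [-0.378 -0.926  0.   ] z [-0.001  0.    -1.   ] F [ 0.7 -1.   0.1] gap -0.0 grip 0.0
units xyz [2.358 2.193 5.353]
```

```bash
python3 -m handwheel '[[[0.79,0.73,0,0],[0.79,0.73,0,0],[0.78,0.73,0,0],[0,0,0.9,1],[0,0,0.9,0.3],[0,0,0.9,0],[0,0,0.9,0],[0,0,0.9,0],[0,0,0.8,0],[0,0,0,0],[0,0,0,0]]]' 0 && python3 -c "
from h import *
goal(orb(-29.9,17.2,79),42)"
```

```text
clock: 7.02
tcp_pos: [531.6, -395.2, 41.6]
ee_rot: [0.966, -0.259, -0.003, -0.001]
ft_force: [-0.2, -0.3, 0.6]
finger_gap: -0.1
grip_force: 0.0
t 7.02 tcp [ 531.6 -395.2   41.6] x [ 0.866 -0.5   -0.005] y [-0.5   -0.866  0.   ] z [-0.005  0.002 -1.   ] F [-0.2 -0.3  0.6] gap -0.1 grip 0.0
units xyz [-0.573 -0.002 -0.011]
```

```bash
python3 -m handwheel '[[[-0.1,0,0,0],[-0.1,0,0,0],[-0.1,0,0,0],[-0.07,0,0,0],[-0.05,0,0,0],[-0.05,0,0,0],[-0.05,0,0,0],[-0.05,0,0,0],[0,0,0,0],[0,0,0,0]]]' 0 && python3 -c "
from h import *
goal(orb(-29.9,17.2,79),42)"
python3 -m handwheel '[[[0.3,0,0,0],[0,0,-0.9,0],[0,0,-0.9,0],[-0.6,-0.5,-0.9,0],[-0.6,-0.5,-0.9,0],[-0.6,-0.5,-0.9,0],[-0.6,-0.5,-0.9,0],[-0.6,-0.3,0,0],[0,0,0,0],[0,0,0,0],[0,0,0,0]]]' 0
python3 - <<'E'
from h import *
p,M=st()
C=cam("wrist"); np.save("w4.npy",np.r_[C[3]["rvec"],C[3]["tvec"]]); cv2.imwrite("pics/w4.png",snapshot("wrist")[:,:,::-1])
carton2("pics/w4.png","w4.npy")
E
```

```text
clock: 7.85
tcp_pos: [518.1, -386.5, 44.2]
ee_rot: [0.966, -0.259, -0.0, -0.0]
ft_force: [1.2, -0.1, -0.2]
finger_gap: 0.3
grip_force: 0.1
t 7.85 tcp [ 518.1 -386.5   44.2] x [ 0.866 -0.5   -0.001] y [-0.5   -0.866 -0.   ] z [-0.001  0.    -1.   ] F [ 1.2 -0.1 -0.2] gap 0.3 grip 0.1
units xyz [-0.039  0.024  0.075]
clock: 8.77
tcp_pos: [483.0, -287.2, 206.2]
ee_rot: [0.966, -0.259, -0.0, 0.0]
ft_force: [-0.5, 0.6, -0.6]
finger_gap: -0.1
grip_force: 0.0
t 8.77 tcp [ 483.  -287.2  206.2] x [ 0.866 -0.5    0.   ] y [-0.5   -0.866  0.   ] z [-0. -0. -1.] F [-0.5  0.6 -0.6] gap -0.1 grip 0.0
centre [ 541.3 -309.7] size [59.7 89.6] rect 16.46 long axis deg -73.44 area 5266
```

```bash
python3 -c "
from h import *
goal(orb(-29.9,28,79),42)"
```

```text
t 8.82 tcp [ 482.9 -287.4  205.9] x [ 0.866 -0.501 -0.001] y [-0.501 -0.866  0.001] z [-0.001 -0.    -1.   ] F [ 1.  -0.7  0.3] gap -0.2 grip 0.0
units xyz [2.994 2.29  5.462]
```

```bash
python3 -m handwheel '[[[0.75,0.57,0,0],[0.75,0.57,0,0],[0.75,0.57,0,0],[0.75,0.58,0,0],[0,0,0.9,0],[0,0,0.9,0],[0,0,0.9,0],[0,0,0.9,0],[0,0,0.9,0],[0,0,0.96,0],[0,0,0,0],[0,0,0,0],[-0.1,0,0,0],[-0.1,0,0,0],[-0.08,0,0,0],[-0.05,0,0,0],[-0.03,0,0,0],[-0.02,0,0,0],[0,0,0,0],[0,0,0,0]]]' 0 && python3 -c "
from h import *
goal(orb(-29.9,16.4,79),42)"
```

```text
clock: 10.48
tcp_pos: [516.7, -385.6, 43.0]
ee_rot: [0.966, -0.259, 0.0, 0.0]
ft_force: [0.3, -0.6, 1.1]
finger_gap: -0.1
grip_force: 0.4
t 10.48 tcp [ 516.7 -385.6   43. ] x [ 0.866 -0.5    0.001] y [-0.5   -0.866  0.   ] z [ 0.001 -0.001 -1.   ] F [ 0.3 -0.6  1.1] gap -0.1 grip 0.4
units xyz [-0.01   0.029  0.032]
```

```bash
python3 -m handwheel '[[[0.3,0,0,0],[0,0,-0.9,0],[0,0,-0.9,0],[-0.6,-0.5,-0.9,0],[-0.6,-0.5,-0.9,0],[-0.6,-0.5,-0.9,0],[-0.6,-0.5,-0.9,0],[-0.6,-0.3,0,0],[0,0,0,0],[0,0,0,0],[0,0,0,0]]]' 0
python3 - <<'E'
from h import *
p,M=st()
C=cam("wrist"); np.save("w5.npy",np.r_[C[3]["rvec"],C[3]["tvec"]]); cv2.imwrite("pics/w5.png",snapshot("wrist")[:,:,::-1])
carton2("pics/w5.png","w5.npy")
# rectified pointer strip: plane z=3, along -164.9 deg, 85..130 mm, +-15mm
a=np.radians(-164.9); n=np.array([np.cos(a),np.sin(a)]); l=np.array([-n[1],n[0]])
w=np.array([A+85*n-15*l,A+130*n-15*l,A+130*n+15*l,A+85*n+15*l]); im=cv2.imread("pics/w5.png")
H=cv2.getPerspectiveTransform(np.float32(proj("wrist",np.c_[w,np.full(4,3)],C)),np.float32([[0,0],[450,0],[450,300],[0,300]]))
S=cv2.warpPerspective(im,H,(450,300)); cv2.line(S,(0,150),(450,150),(0,0,255),1); 
v=np.load("w1.npy"); C1=(C[0],cv2.Rodrigues(v[:3])[0],v[3:],dict(rvec=v[:3]))
H=cv2.getPerspectiveTransform(np.float32(proj("wrist",np.c_[w,np.full(4,3)],C1)),np.float32([[0,0],[450,0],[450,300],[0,300]]))
S1=cv2.warpPerspective(cv2.imread("pics/w1.png"),H,(450,300)); cv2.line(S1,(0,150),(450,150),(0,0,255),1)
cv2.imwrite("pics/m3.png",np.vstack([S,S1]))
E
```

```text
clock: 11.4
tcp_pos: [481.0, -285.7, 204.3]
ee_rot: [0.966, -0.259, -0.0, 0.0]
ft_force: [0.4, -0.5, 0.3]
finger_gap: 0.3
grip_force: 0.0
t 11.40 tcp [ 481.  -285.7  204.3] x [ 0.866 -0.5   -0.   ] y [-0.5   -0.866  0.   ] z [-0. -0. -1.] F [ 0.4 -0.5  0.3] gap 0.3 grip 0.0
centre [ 541.3 -309.7] size [59.8 89.6] rect 15.18 long axis deg -74.90 area 5271
```

View pics/m3.png

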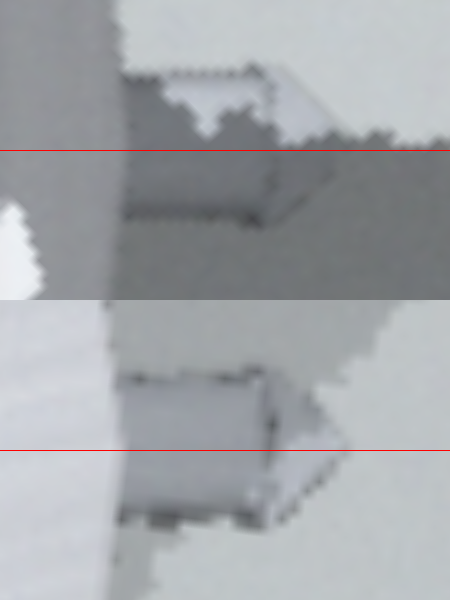

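The crops show the pointer shaft centred on and parallel to the -164.9° line, from row 73 to 218 in the top crop and 375 to 517 in the bottom one. The label is at -164.90°, so the turntable is done. Next is the scanner and cradle.

```bash
python3 -m handwheel '[[[0,0,-1,0],[0,0,-1,0],[0,0,-1,0],[0,0,-1,0],[-0.56,-0.92,-0.2,0],[-0.56,-0.92,0,0],[-0.56,-0.92,0,0],[-0.56,-0.92,0,0],[-0.56,-0.92,0,0],[-0.56,-0.92,0,0],[-0.56,-0.92,0,0],[-0.56,-0.92,0,0],[-0.56,-0.92,0,0],[-0.56,-0.92,0,0],[-0.56,-0.92,0,0],[-0.56,-0.92,0,0],[-0.56,-0.92,0,0],[-0.56,-0.92,0,0],[-0.56,-0.92,0,0],[-0.56,-0.92,0,0]]]' 0 && python3 -m handwheel '[[[0,0,0,-1],[0,0,0,-1],[0,0,0,-1],[0,0,0,-1],[0,0,0,-1],[0,0,0,-1],[0,0,0,-1],[0,0,0,-1],[0,0,0,-1],[0,0,0,-1],[0,0,0,-1],[0,0,0,-1],[0,0,0,-1],[0,0,0,-1],[0,0,0,-1],[0,0,0,-1],[0,0,0,-1],[0,0,0,-1],[0,0,0,-1],[0,0,0,-1]]]' 0.7 20
python3 - <<'E'
from h import *
p,M=st(); print(np.round(env.observe()["qpos"],2))
C=cam("wrist"); np.save("w6.npy",np.r_[C[3]["rvec"],C[3]["tvec"]]); im=snapshot("wrist")[:,:,::-1]; cv2.imwrite("pics/w6.png",im); cv2.imwrite("pics/w6b.png",cv2.resize(im,(800,600),interpolation=cv2.INTER_CUBIC))
E
```

```text
clock: 13.12
tcp_pos: [469.5, 232.7, 329.8]
ee_rot: [0.966, -0.26, -0.001, 0.0]
ft_force: [1.4, 0.2, 0.6]
finger_gap: -0.0
grip_force: 0.0
clock: 14.78
tcp_pos: [469.7, 231.1, 329.7]
ee_rot: [0.706, 0.708, -0.001, -0.001]
ft_force: [-0.3, 0.7, -0.2]
finger_gap: 59.6
grip_force: 0.0
t 14.78 tcp [469.7 231.1 329.7] x [-0.003  1.     0.   ] y [ 1.     0.003 -0.002] z [-0.002  0.    -1.   ] F [-0.3  0.7 -0.2] gap 59.6 grip 0.0
[-0.1   0.2  -0.48  1.76  0.1   1.2  -0.61]
```

View pics/w6b.png

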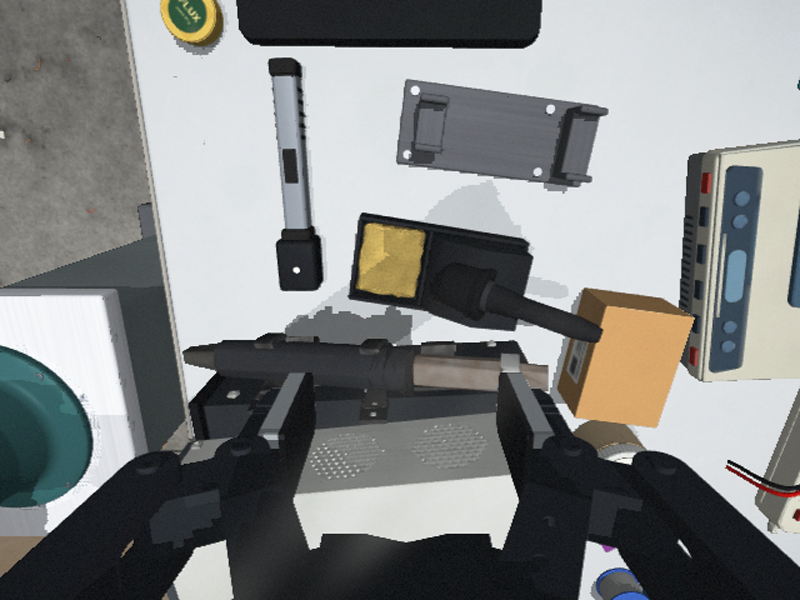

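The view (800 px wide) shows the scanner from tail (284,60) to head front (300,290). The cradle plate runs from (404,80) and (397,163) to about (600,190), with the wide saddle on the right, away from the robot. I'll measure both from their outlines.

```bash
cat >> h.py <<'E'
def ld(npy): 
    v=np.load(npy); return (cam("wrist")[0],cv2.Rodrigues(v[:3])[0],v[3:],dict(rvec=v[:3]))
def rectify(im,C,x0,x1,y0,y1,z,s=4,n="wrist"):
    w=np.float32([[x0,y0],[x1,y0],[x1,y1],[x0,y1]])
    H=cv2.getPerspectiveTransform(np.float32(proj(n,np.c_[w,np.full(4,z)],C)),np.float32(w-[x0,y0])*s)
    return cv2.warpPerspective(im,H,(int((x1-x0)*s),int((y1-y0)*s)))  # img[row=y, col=x]
def line(P): 
    vx,vy,x,y=cv2.fitLine(np.float32(P),cv2.DIST_HUBER,0,.01,.01).ravel(); return np.array([x,y]),np.array([vx,vy])
E
python3 - <<'E'
from h import *
C=ld("w6.npy"); g=cv2.imread("pics/w6.png",0)
def first(prof,thr): # first index where below thr, subpixel
    i=np.argmax(prof<thr); return i-(thr-prof[i])/(prof[i-1]-prof[i]+1e-9) if i>0 else np.nan
G=rectify(g,C,320,400,140,400,26).astype(float); G36=rectify(g,C,320,400,140,400,36).astype(float)
ys=np.arange(240,360,5); E=np.array([(320+first(G[int((y-140)*4)],185)/4,y) for y in ys]); E=E[~np.isnan(E[:,0])]
o,d=line(E); d*=-np.sign(d[1]); print("handle left edge",o,d,"ang",np.degrees(np.arctan2(d[1],d[0])),"std",np.std((E-o)@[-d[1],d[0]]))
ys=np.arange(172,205,4); E2=np.array([(320+first(G36[int((y-140)*4)],150)/4,y) for y in ys]); print("head left",E2.round(1).tolist())
for nm,I in(("z26",G),("z36",G36)):
    m=(I<150).astype(np.uint8)
    cols=range(int((352-320)*4),int((372-320)*4),8)
    top=[140+np.max(np.nonzero(m[:,c])[0][np.nonzero(m[:,c])[0]<250*4-40])/4 for c in cols]; bot=[]
    for c in cols:
        r=np.nonzero(m[:int((230-140)*4),c])[0]; r=r[r>8*4]; bot.append(140+r.min()/4)
    print(nm,"tail y",np.round(top,1),"head y",np.round(bot,1))
# cradle
x0,x1,y0,y1=430,670,250,390
G=rectify(g,C,x0,x1,y0,y1,6); m=(cv2.medianBlur(G,5)<135).astype(np.uint8)
up=[];lo=[];lf=[];rt=[]
for x in range(475,630,5):
    r=np.nonzero(m[:,(x-x0)*4])[0]; r=r[(r>20)]
    up.append((x,y0+r.max()/4)); lo.append((x,y0+r.min()/4))
for y in range(300,345,4):
    c=np.nonzero(m[(y-y0)*4])[0]; lf.append((x0+c.min()/4,y)); rt.append((x0+c.max()/4,y))
for n,P in(("up",up),("lo",lo),("lf",lf),("rt",rt)):
    o,d=line(P); print(n,o.round(1),"ang %.2f"%np.degrees(np.arctan2(d[1],d[0])),np.round([p[1] if n in("up","lo") else p[0] for p in P],1).tolist())
E
```

```text
handle left edge [352.34607 297.5    ] [ 0.01707824 -0.99985415] ang -89.02144 std 0.19504431751753834
head left [[nan, 172.0], [nan, 176.0], [347.0, 180.0], [346.5, 184.0], [346.4, 188.0], [346.3, 192.0], [346.3, 196.0], [346.1, 200.0], [346.1, 204.0]]
z26 tail y [379.8 379.8 379.8 379.8 379.8 379.8 379.8 379.8 379.8 379.8] head y [174.  174.  174.  174.  148.2 148.2 148.2 148.2 148.2 148.2]
z36 tail y [376.8 379.8 379.8 379.8 379.8 379.8 379.8 379.8 379.8 379.8] head y [177.  177.  177.  177.2 177.  148.2 148.2 148.2 148.2 148.2]
up [550. 358.] ang -7.09 [367.2, 366.5, 366.2, 365.5, 365.0, 364.2, 363.5, 363.2, 362.2, 361.5, 361.2, 360.5, 360.2, 359.2, 358.5, 358.0, 357.2, 356.8, 356.2, 355.2, 355.0, 354.2, 353.8, 353.2, 352.2, 352.0, 351.0, 350.5, 350.0, 349.2, 348.8]
lo [557.5 282.7] ang -7.11 [292.2, 292.2, 292.0, 291.0, 290.0, 290.0, 289.0, 288.8, 288.5, 287.0, 286.8, 286.2, 286.2, 284.5, 284.5, 284.0, 282.8, 282.2, 281.8, 281.0, 280.8, 280.5, 280.2, 278.8, 278.2, 278.0, 276.5, 275.5, 273.8, 272.2, 274.2]
lf [461.5 322.4] ang 83.14 [458.8, 459.8, 460.0, 460.0, 460.5, 461.2, 462.0, 462.2, 462.5, 462.5, 463.8, 464.5]
rt [644.1 319.4] ang 80.37 [641.5, 642.0, 642.5, 642.8, 643.2, 643.8, 644.2, 644.8, 645.0, 646.0, 653.0, 652.0]
```

Run:
```python
from h import *
C=ld("w6.npy")
print("tail",back("wrist",np.array([(284,58),(270,59),(300,62)])/1.25,26,C).round(1).tolist())
for z in(0,40,60): print("stand wrist",z,back("wrist",np.array([(360,213),(349,298),(425,308)])/1.25,z,C).round(0).tolist(),"top",back("top",[(231,273),(257,274)],z).round(0).tolist())
print("rolls",back("top",[(393,303),(412,316),(440,320),(466,322),(457,289)],10).round().tolist())
```

```text
tail [[363.8, 381.5, 26.0], [351.7, 380.7, 26.0], [377.2, 378.4, 26.0]]
stand wrist 0 [[423.0, 247.0, 0.0], [409.0, 158.0, 0.0], [489.0, 147.0, 0.0]] top [[420.0, 244.0, 0.0], [417.0, 166.0, 0.0]]
stand wrist 40 [[427.0, 252.0, 40.0], [414.0, 171.0, 40.0], [487.0, 161.0, 40.0]] top [[419.0, 237.0, 40.0], [415.0, 161.0, 40.0]]
stand wrist 60 [[429.0, 255.0, 60.0], [417.0, 177.0, 60.0], [486.0, 168.0, 60.0]] top [[418.0, 233.0, 60.0], [415.0, 159.0, 60.0]]
rolls [[328.0, -240.0, 10.0], [289.0, -295.0, 10.0], [277.0, -378.0, 10.0], [270.0, -455.0, 10.0], [368.0, -432.0, 10.0]]
```

```bash
python3 -m handwheel '[[[0.14,-0.88,0,-0.13],[0.14,-0.88,0,0],[0.14,-0.88,0,0],[0.14,-0.88,0,0],[0,0,0.9,0],[0,0,0.9,0],[0,0,0.9,0],[0,0,0.9,0],[0,0,0.9,0],[0,0,0.9,0],[0,0,0.9,0],[0,0,0.9,0],[0,0,0.9,0],[0,0,0.9,0],[0,0,0,0],[0,0,0,0]]]' 0.5 && python3 -c "
from h import *
goal([364.2,248],4)"
```

```text
clock: 16.17
tcp_pos: [362.4, 247.0, 59.4]
ee_rot: [0.703, 0.711, -0.002, -0.001]
ft_force: [0.8, 0.5, -0.3]
finger_gap: 42.6
grip_force: 0.0
t 16.17 tcp [362.4 247.   59.4] x [-0.012  1.    -0.002] y [ 1.     0.012 -0.004] z [-0.004 -0.002 -1.   ] F [ 0.8  0.5 -0.3] gap 42.6 grip 0.0
units xyz [0.037 0.065 1.848]
```

```bash
python3 -m handwheel '[[[0.03,0.06,0.7,-0.05],[0,0,0.7,0],[0,0,0.43,0],[0,0,0,0],[0,0,0,0],[0,0,0,0]]]' 0.5 && python3 -c "
from h import *
goal([364.2,248],4)" && python3 -m handwheel '[[[0,0,0,0],[0,0,0,0],[0,0,0,0],[0,0,0,0],[0,0,0,0],[0,0,0,0]]]' 0 60 && python3 -c "
from h import *
goal([364.2,248],4)"
```

```text
clock: 16.67
tcp_pos: [365.9, 249.2, 7.2]
ee_rot: [0.701, 0.714, 0.001, 0.0]
ft_force: [0.3, 0.0, -0.4]
finger_gap: 42.7
grip_force: 0.0
t 16.67 tcp [365.9 249.2   7.2] x [-0.018  1.     0.001] y [1.    0.018 0.002] z [ 0.002  0.002 -1.   ] F [ 0.3  0.  -0.4] gap 42.7 grip 0.0
units xyz [-0.038 -0.058  0.106]
clock: 17.17
tcp_pos: [365.6, 248.8, 7.1]
ee_rot: [0.701, 0.714, 0.001, 0.0]
ft_force: [-1.6, -1.0, 8.6]
finger_gap: 20.7
grip_force: 59.2
t 17.17 tcp [365.6 248.8   7.1] x [-0.018  1.     0.001] y [1.    0.018 0.002] z [ 0.002  0.001 -1.   ] F [-1.6 -1.   8.6] gap 20.7 grip 59.2
units xyz [-0.027 -0.047  0.102]
```

```bash
python3 -m handwheel '[[[0,0,-0.3,0],[0,0,-0.5,0],[0,0,-0.7,0],[0,0,-0.7,0],[0,0,-0.7,0],[0,0,-0.5,0],[0,0,0,0],[0,0,0,0],[0,0,0,0],[0,0,0,0]]]' 0 60
python3 - <<'E'
from h import *
p,M=st(); s=env.observe(); print("torque",np.round(s["wrist_torque"],3))
C=cam("wrist"); np.save("w7.npy",np.r_[C[3]["rvec"],C[3]["tvec"]]); im=snapshot("wrist")[:,:,::-1]; cv2.imwrite("pics/w7.png",im)
si=snapshot("side")[:,:,::-1]; cv2.imwrite("pics/s7.png",si)
tp=snapshot("top")[:,:,::-1]; cv2.imwrite("pics/t7.png",tp)
# predicted corners of scanner: tail top, from tool
off=p[2]-7.1
def W(x,y,z): return p+M@np.array([-x,-y,0])*[1,1,0]+[0,0,z-7.1]
pts=np.array([W(-135,11,26),W(-135,-11,26),W(12,11,26),W(12,-11,26),W(72,19,36),W(72,-19,36),W(22,19,36),W(22,-19,36)])
o=im.copy()
for q in proj("wrist",pts,C): cv2.circle(o,tuple(np.int32(q)),3,(0,0,255),1)
k=tp.copy()
a=tp.copy(); b=si.copy()
T=proj("top",pts); S=proj("side",pts); print(T.round(),S.round())
def crop(im,P):
    c=P.mean(0).astype(int); x0=np.clip(c[0]-60,0,520); y0=np.clip(c[1]-45,0,390); q=cv2.resize(im[y0:y0+90,x0:x0+120],(400,300),interpolation=cv2.INTER_CUBIC)
    for e in P: cv2.circle(q,tuple(np.int32((e-[x0,y0]+.5)*400/120)),4,(0,0,255),1)
    return q
cv2.imwrite("pics/m4.png",np.hstack([cv2.resize(o,(400,600))[:, :] if 0 else cv2.copyMakeBorder(cv2.resize(o,(400,300),interpolation=cv2.INTER_AREA),0,300,0,0,0),np.vstack([crop(a,T),crop(b,S)])]))
E
```

```text
clock: 18.0
tcp_pos: [364.0, 247.7, 106.7]
ee_rot: [0.7, 0.714, -0.001, -0.0]
ft_force: [-0.5, 0.4, -3.0]
finger_gap: 20.7
grip_force: 59.5
t 18.00 tcp [364.  247.7 106.7] x [-0.019  1.    -0.001] y [ 1.     0.019 -0.002] z [-0.002 -0.001 -1.   ] F [-0.5  0.4 -3. ] gap 20.7 grip 59.5
torque [ 0.116 -0.019  0.075]
[[171. 298.]
 [171. 289.]
 [226. 296.]
 [226. 288.]
 [247. 299.]
 [247. 285.]
 [229. 299.]
 [229. 285.]] [[242. 147.]
 [249. 145.]
 [251. 181.]
 [259. 179.]
 [251. 194.]
 [266. 191.]
 [248. 181.]
 [262. 178.]]
```

View pics/m4.png

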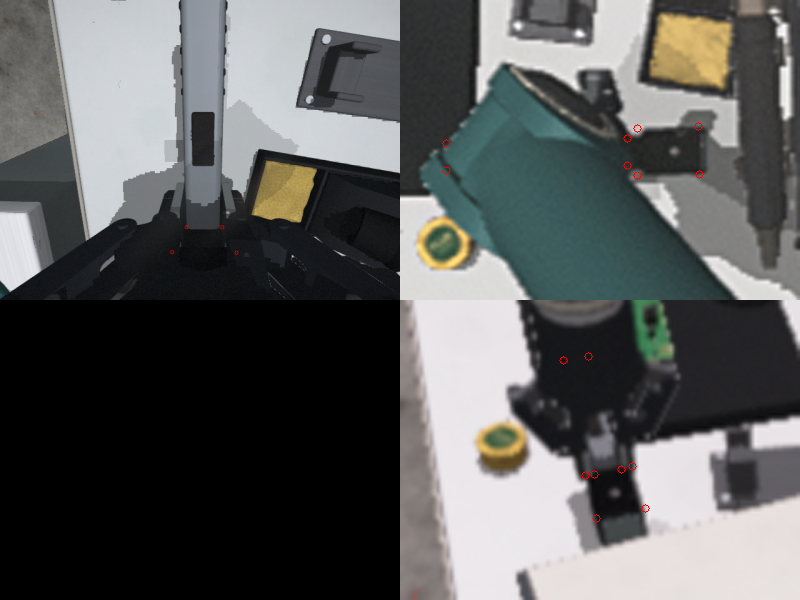

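The picture checks out: the head outline matches the predicted level pose in both the top crop (front edge near 698,150) and the side crop (near 620,513). The wrist crop shows the handle straight in the jaws. All 10 views are used, so I'll go on by numbers.

```bash
python3 -m handwheel '[[[0,0,-0.6,0],[0,0,-0.9,0],[0,0,-0.9,0],[0,0,-0.9,0],[0,0,-0.9,0],[0,0,-0.9,0],[0,0,-0.9,0],[-0.4,0.18,-0.9,0],[-0.83,0.37,-0.4,0],[-0.83,0.37,0,0],[-0.83,0.37,0,0],[-0.83,0.37,0,0],[-0.83,0.37,0,0],[-0.83,0.37,0,0],[-0.83,0.37,0,0],[-0.83,0.37,0,0],[-0.83,0.37,0,0],[-0.83,0.37,0,0],[-0.4,0.18,0,0],[0,0,0,0]]]' 0 60 && python3 -m handwheel '[[[0,0,0,-0.5],[0,0,0,-1],[0,0,0,-1],[0,0,0,-1],[0,0,0,-1],[0,0,0,-1],[0,0,0,-1],[0,0,0,-1],[0,0,0,-1],[0,0,0,-1],[0,0,0,-1],[0,0,0,-1],[0,0,0,-1],[0,0,0,-1],[0,0,0,-1],[0,0,0,-1],[0,0,0,-1],[0,0,0,-0.8],[0,0,0,0],[0,0,0,0]]]' 0 60
python3 - <<'E'
from h import *
A=np.array([541.3,-309.6]); a=np.radians(-164.9); n=np.array([np.cos(a),np.sin(a)]); cy=np.array([-(-n)[1],(-n)[0]])
L=A+30*n-5*cy; O=L+(60+72)*n; print("label",L,"origin",O)
p,M=st(); print(np.degrees(np.arctan2(M[1,0],M[0,0])),np.round(env.observe()["qpos"],2),"torque",np.round(env.observe()["wrist_torque"],3))
goal(O,39.6)
E
```

```text
clock: 19.82
tcp_pos: [492.2, -25.5, 325.5]
ee_rot: [0.702, 0.712, -0.001, -0.0]
ft_force: [1.2, 0.0, -4.1]
finger_gap: 20.4
grip_force: 59.5
clock: 21.48
tcp_pos: [491.2, -21.3, 326.3]
ee_rot: [-0.129, 0.992, 0.0, -0.001]
ft_force: [0.5, 0.9, -2.9]
finger_gap: 20.9
grip_force: 59.6
label [ 513.63834362 -322.24249841] origin [ 386.19595634 -356.62909355]
t 21.48 tcp [491.2 -21.3 326.3] x [-0.967 -0.256  0.001] y [-0.256  0.967  0.001] z [-0.001  0.    -1.   ] F [ 0.5  0.9 -2.9] gap 20.9 grip 59.6
-165.17136934672436 [ 0.36  0.14 -0.42  1.84  0.06  1.18  1.75] torque [-0.033  0.053  0.041]
t 21.48 tcp [491.2 -21.3 326.3] x [-0.967 -0.256  0.001] y [-0.256  0.967  0.001] z [-0.001  0.    -1.   ] F [ 0.5  0.9 -2.9] gap 20.9 grip 59.6
units xyz [ 6.234 -9.917  9.556]
```

```bash
python3 -m handwheel '[[[0.3,-0.4,0,0],[0.52,-0.83,0,0],[0.52,-0.83,0,0],[0.52,-0.83,0,0],[0.52,-0.83,0,0],[0.52,-0.83,0,0],[0.52,-0.83,0,0],[0.52,-0.83,0,0],[0.52,-0.83,0,0],[0.52,-0.83,0,0],[0.52,-0.83,0,0],[0.52,-0.83,0,0],[0.21,-0.39,0.2,0],[0,0,0.9,0],[0,0,0.9,0],[0,0,0.9,0],[0,0,0.9,0],[0,0,0.9,0],[0,0,0,0],[0,0,0,0]]]' 0 60
python3 - <<'E'
from h import *
p,M=st(); print(np.degrees(np.arctan2(M[1,0],M[0,0])),np.round(env.observe()["qpos"],2))
goal([386.2,-356.6],39.6)
E
```

```text
clock: 23.15
tcp_pos: [387.2, -356.6, 184.6]
ee_rot: [-0.129, 0.992, 0.001, -0.001]
ft_force: [0.6, 0.1, -3.0]
finger_gap: 21.1
grip_force: 59.7
t 23.15 tcp [ 387.2 -356.6  184.6] x [-0.967 -0.257  0.002] y [-0.257  0.967  0.003] z [-0.003  0.003 -1.   ] F [ 0.6  0.1 -3. ] gap 21.1 grip 59.7
-165.1286923040259 [ 0.78  0.33 -0.12  1.94  0.05  0.88  2.47]
t 23.15 tcp [ 387.2 -356.6  184.6] x [-0.967 -0.257  0.002] y [-0.257  0.967  0.003] z [-0.003  0.003 -1.   ] F [ 0.6  0.1 -3. ] gap 21.1 grip 59.7
units xyz [ 0.024 -0.006  4.834]
```

```bash
python3 -m handwheel '[[[0.02,0,0.6,-0.04],[0,0,0.8,0],[0,0,0.8,0],[0,0,0.8,0],[0,0,0.8,0],[0,0,0.6,0],[0,0,0.4,0],[0,0,0,0],[0,0,0,0],[0,0,0,0]]]' 0 60
python3 - <<'E'
from h import *
p,M=st(); print(np.degrees(np.arctan2(M[1,0],M[0,0])),np.round(env.observe()["wrist_torque"],3))
goal([386.2,-356.6],39.6)
tp=snapshot("top")[:,:,::-1]; cv2.imwrite("pics/t8.png",tp); si=snapshot("side")[:,:,::-1]; cv2.imwrite("pics/s8.png",si)
# predicted head corners, refine against images
def W(x,y,z): return p*[1,1,0]+M@np.array([-x,-y,0])+[0,0,p[2]+z-7.1]
pts=np.array([W(72,19,36),W(72,-19,36),W(22,19,36),W(22,-19,36),W(72,-19,0),W(72,19,0)])
for n,im in(("side",si),("top",tp)):
    q=proj(n,pts); print(n,q.round(1).tolist()); 
    g=cv2.cvtColor(im,cv2.COLOR_BGR2GRAY); c=np.float32(q).reshape(-1,1,2); print(cv2.cornerSubPix(g,c.copy(),(4,4),(-1,-1),(3,40,.01)).reshape(-1,2).round(1).tolist())
u,v=proj("side",pts).mean(0).astype(int); np.set_printoptions(linewidth=250)
g=cv2.cvtColor(si,cv2.COLOR_BGR2GRAY); print(u,v); print(g[v-22:v+22:2,u-34:u+34:2])
E
```

```text
clock: 23.98
tcp_pos: [388.2, -359.0, 43.4]
ee_rot: [-0.132, 0.991, -0.001, 0.001]
ft_force: [0.8, 0.8, -3.2]
finger_gap: 20.7
grip_force: 59.6
t 23.98 tcp [ 388.2 -359.    43.4] x [-0.965 -0.261 -0.002] y [-0.261  0.965 -0.003] z [ 0.002 -0.002 -1.   ] F [ 0.8  0.8 -3.2] gap 20.7 grip 59.6
-164.88644304222953 [-0.001  0.029 -0.015]
t 23.98 tcp [ 388.2 -359.    43.4] x [-0.965 -0.261 -0.002] y [-0.261  0.965 -0.003] z [ 0.002 -0.002 -1.   ] F [ 0.8  0.8 -3.2] gap 20.7 grip 59.6
units xyz [0.045 0.096 0.125]
side [[357.9, 391.0], [347.6, 374.9], [336.2, 403.7], [326.3, 387.1], [346.7, 381.8], [356.6, 397.5]]
[[356.8999938964844, 390.1000061035156], [347.6000061035156, 374.8999938964844], [338.79998779296875, 407.20001220703125], [325.1000061035156, 388.29998779296875], [346.70001220703125, 381.79998779296875], [355.6000061035156, 396.3999938964844]]
top [[437.0, 256.0], [424.4, 259.5], [442.1, 272.8], [429.4, 276.4], [421.4, 260.2], [433.7, 256.8]]
[[435.3999938964844, 254.8000030517578], [422.29998779296875, 260.1000061035156], [442.3999938964844, 269.6000061035156], [429.39999389648
[... 2471 characters left out ...]
184]
 [205  98  50  27  25  25  23  23  24  24  27  40  27  28  28  18  14  13  25 102 149 102 101 101 109 185 252 253 253 253 253 253 249  98]
 [117  72  65  37  24  24  22  23  25  25  44  50  42  20  15  15  23  56  87 103 145 156 101 102 101 108 168 238 252 253 253 253 223  65]
 [ 67  67  66  55  25  23  25  24  24  25  43  53  51  20  15  36  83  99 101 102 109 189 117 102 102 104 103 114 170 239 252 253 227 110]
 [ 67  66  66  66  37  24  23  24  24  25  37  54  54  46  46  95 101 101 101 102 102 134 203 158 103 126 125 118 102 115 171 233 236 152]
 [ 67  66  67  67  51  25  24  24  23  23  38  53  53  53  50  70 100 101 101 102 101 144 210 208 159 143 141 139 124 105 102 110 119 125]]
```

```bash
python3 -m handwheel '[[[0.02,0.1,0.13,0],[0,0,0,0],[0,0,0,0]]]' 0 60 && python3 -c "
from h import *
p,M=st(); p2=np.mean([env.observe()['tcp_pos'] for _ in range(5)],0); print(p2); goal([386.2,-356.6],39.6); print(np.degrees(np.arctan2(M[1,0],M[0,0])))"
```

```text
clock: 24.33
tcp_pos: [385.4, -355.0, 37.9]
ee_rot: [-0.132, 0.991, 0.0, -0.0]
ft_force: [-0.8, -1.1, -3.4]
finger_gap: 20.2
grip_force: 59.7
t 24.33 tcp [ 385.4 -355.    37.9] x [-0.965 -0.261  0.   ] y [-0.261  0.965  0.   ] z [-0.  0. -1.] F [-0.8 -1.1 -3.4] gap 20.2 grip 59.7
[ 385.40130432 -355.04303013   37.89242722]
t 24.33 tcp [ 385.4 -355.    37.9] x [-0.965 -0.261  0.   ] y [-0.261  0.965  0.   ] z [-0.  0. -1.] F [-0.8 -1.1 -3.4] gap 20.2 grip 59.7
units xyz [-0.012 -0.057 -0.057]
-164.87144132563682
```

```bash
python3 -m handwheel '[[[-0.01,-0.03,-0.03,0],[0,0,0,0],[0,0,0,0],[0,0,0,0],[0,0,0,0],[0,0,0,0],[0,0,0,0],[0,0,0,0]]]' 0 60; python3 -m handwheel '[[[0,0,0,0],[0,0,0,0],[0,0,0,0],[0,0,0,0],[0,0,0,0],[0,0,0,0],[0,0,0,0]]]' 0 60; python3 -m handwheel '[[[0,0,0,0],[0,0,0,0],[0,0,0,0],[0,0,0,0],[0,0,0,0],[0,0,0,0],[0,0,0,0]]]' 0 60
```

```text
clock: 25.0
tcp_pos: [386.0, -356.1, 38.6]
ee_rot: [-0.132, 0.991, 0.0, -0.0]
ft_force: [0.7, -0.1, -3.5]
finger_gap: 20.5
grip_force: 59.7
clock: 25.58
tcp_pos: [386.1, -356.1, 38.7]
ee_rot: [-0.132, 0.991, -0.0, 0.0]
ft_force: [-0.2, -0.1, -3.7]
finger_gap: 20.5
grip_force: 59.7
clock: 26.17
tcp_pos: [386.1, -356.1, 38.7]
ee_rot: [-0.132, 0.991, -0.0, -0.0]
ft_force: [0.7, -0.8, -2.8]
finger_gap: 20.7
grip_force: 59.7
```

Run:
```python
from h import *
K,R,t,c=cam("wrist"); p,M=st()
# handle width check for level: predicted top-face edges at x=-60..-120 vs wrist image
im=cv2.cvtColor(snapshot("wrist"),cv2.COLOR_RGB2GRAY).astype(float); cv2.imwrite("pics/w9.png",im)
for x in(-60,-75,-90,-105,-120):
    q=proj("wrist",[p+M@np.array([-x,-s*11,0])+[0,0,26-7.1] for s in(1,-1)])
    v=int(round(q[0,1])); 
    if 0<=v<480:
        d=np.abs(np.gradient(cv2.GaussianBlur(im[v:v+1],(5,1),0)[0])); e=[int(round(k)) for k in q[:,0]]
        print(x,q.round(1).tolist(),[int(k-8+np.argmax(d[k-8:k+9])) for k in e],im[v,e[0]-12 if e[0]<e[1] else e[1]-12:(max(e)+14):4].astype(int).tolist())
```

```text
t 26.17 tcp [ 386.1 -356.1   38.7] x [-0.965 -0.261  0.   ] y [-0.261  0.965 -0.   ] z [-0. -0. -1.] F [ 0.7 -0.8 -2.8] gap 20.7 grip 59.7
-60 [[289.8, 179.1], [357.1, 179.1]] [292, 357] [141, 143, 143, 144, 76, 91, 98, 99, 27, 24, 24, 18, 21, 18, 18, 25, 82, 168, 153, 142, 235, 234, 234, 233]
-75 [[288.5, 131.4], [358.4, 131.4]] [291, 359] [142, 139, 141, 142, 66, 88, 96, 98, 97, 100, 98, 100, 99, 101, 116, 169, 173, 169, 166, 151, 136, 232, 234, 235]
-90 [[287.1, 79.9], [359.8, 79.9]] [288, 362] [140, 137, 141, 131, 51, 87, 151, 164, 165, 164, 165, 169, 165, 167, 168, 169, 169, 168, 169, 159, 142, 67, 231, 230, 231]
-105 [[285.5, 24.1], [361.2, 24.1]] [290, 362] [50, 50, 56, 54, 70, 83, 95, 98, 100, 100, 99, 100, 97, 164, 166, 164, 165, 166, 166, 163, 149, 134, 204, 229, 229, 229][ WARN:0@1.190] global loadsave.cpp:1063 imwrite_ Unsupported depth image for selected encoder is fallbacked to CV_8U.
```

```bash
python3 -m handwheel '[[[0,0,0,0],[0,0,0,0],[0,0,0,0],[0,0,0,0],[0,0,0,0],[0,0,0,0],[0,0,0,0],[0,0,0,0],[0,0,0,0],[0,0,0,0],[0,0,0,0],[0,0,0,0],[0,0,0,0],[0,0,0,0],[0,0,0,0],[0,0,0,0]]]' 0 60 && python3 -m handwheel '[[[0.1,0,-0.4,0],[0.2,0,-0.8,0],[0,0,-0.9,0],[0,0,-0.9,0],[0,0,-0.9,0],[0,0,-0.9,0],[0,0,-0.9,0],[0,0,-0.9,0],[0,0,-0.9,0],[0,0,-0.9,0],[0,0,-0.9,0],[0,0,-0.4,0],[0,0,0,0],[0,0,0,0]]]' 0 60 && python3 -c "
from h import *
goal([480,0],330)
goal([577,317.5],330)"
```

```text
clock: 27.55
tcp_pos: [386.1, -356.1, 38.7]
ee_rot: [-0.132, 0.991, -0.0, -0.0]
ft_force: [0.3, -1.0, -3.1]
finger_gap: 20.2
grip_force: 59.7
clock: 28.72
tcp_pos: [377.0, -358.3, 330.3]
ee_rot: [-0.132, 0.991, -0.0, 0.0]
ft_force: [-0.5, -0.0, -2.9]
finger_gap: 20.6
grip_force: 59.9
t 28.72 tcp [ 377.  -358.3  330.3] x [-0.965 -0.261 -0.   ] y [-0.261  0.965 -0.001] z [ 0.001 -0.001 -1.   ] F [-0.5 -0.  -2.9] gap 20.6 grip 59.9
units xyz [-6.4300e+00  1.0634e+01  1.0000e-03]
t 28.72 tcp [ 377.  -358.3  330.3] x [-0.965 -0.261 -0.   ] y [-0.261  0.965 -0.001] z [ 0.001 -0.001 -1.   ] F [-0.5 -0.  -2.9] gap 20.6 grip 59.9
units xyz [-1.2311e+01  2.0008e+01 -6.0000e-03]
```

```bash
python3 -m handwheel '[[[-0.3,0.45,0,0],[-0.53,0.86,0,0],[-0.53,0.86,0,0],[-0.53,0.86,0,0],[-0.53,0.86,0,0],[-0.53,0.86,0,0],[-0.53,0.86,0,0],[-0.53,0.86,0,0],[-0.53,0.86,0,0],[-0.53,0.86,0,0],[-0.53,0.86,0,0],[-0.53,0.86,0,0],[-0.53,0.86,0,0],[-0.53,0.86,0,0],[-0.53,0.86,0,0],[-0.53,0.86,0,0],[-0.53,0.86,0,0],[-0.53,0.86,0,0],[-0.53,0.86,0,0],[-0.53,0.86,0,0]]]' 0 60 && python3 -m handwheel '[[[-0.53,0.86,0,0],[-0.53,0.86,0,0],[-0.53,0.86,0,0],[-0.35,0.6,0,0],[0,0,0,0.7],[0,0,0,1],[0,0,0,1],[0,0,0,0.7],[0,0,0,0.3],[0,0,0,0],[0,0,0,0]]]' 0 60 && python3 -c "
from h import *
p,M=st();print(np.degrees(np.arctan2(M[1,0],M[0,0])))
goal([577,317.5],37)"
```

```text
clock: 30.38
tcp_pos: [545.5, 209.7, 327.5]
ee_rot: [-0.132, 0.991, -0.0, -0.002]
ft_force: [0.6, 1.1, -3.5]
finger_gap: 20.7
grip_force: 59.8
clock: 31.3
tcp_pos: [576.9, 315.8, 327.9]
ee_rot: [0.061, 0.998, -0.001, -0.001]
ft_force: [0.7, 0.4, -2.5]
finger_gap: 20.5
grip_force: 59.8
t 31.30 tcp [576.9 315.8 327.9] x [-0.993  0.122  0.003] y [ 0.122  0.993 -0.002] z [-0.003 -0.002 -1.   ] F [ 0.7  0.4 -2.5] gap 20.5 grip 59.8
172.99630502888817
t 31.30 tcp [576.9 315.8 327.9] x [-0.993  0.122  0.003] y [ 0.122  0.993 -0.002] z [-0.003 -0.002 -1.   ] F [ 0.7  0.4 -2.5] gap 20.5 grip 59.8
units xyz [-0.021  0.075  9.695]
```

```bash
python3 -m handwheel '[[[0,0.05,0.5,0],[0,0,0.9,0],[0,0,0.9,0],[0,0,0.9,0],[0,0,0.9,0],[0,0,0.9,0],[0,0,0.9,0],[0,0,0.9,0],[0,0,0.9,0],[0,0,0.5,0],[0,0,0.2,0],[0,0,0,0],[0,0,0,0],[0,0,0,0],[0,0,0,0]]]' 0 60
python3 - <<'E'
from h import *
p,M=st();print(np.degrees(np.arctan2(M[1,0],M[0,0])))
goal([577,317.5],37)
# where scanner/cradle line up in wrist view: rectify cradle plate edges at z=6 near tail end
C=cam("wrist"); np.save("w10.npy",np.r_[C[3]["rvec"],C[3]["tvec"]]); im=snapshot("wrist")[:,:,::-1]; cv2.imwrite("pics/w10.png",im)
g=cv2.cvtColor(im,cv2.COLOR_BGR2GRAY)
G=rectify(g,C,440,560,270,400,6); np.set_printoptions(linewidth=250)
for x in(470,478,500,515): 
    r=G[:,(x-440)*4].astype(int); print(x,[(270+i/4,int(r[i]),int(r[i+4])) for i in range(4,len(r)-8) if abs(r[i+4]-r[i])>40][::2])
E
```

```text
clock: 32.55
tcp_pos: [578.9, 318.4, 79.6]
ee_rot: [0.062, 0.998, 0.001, 0.001]
ft_force: [0.4, -0.3, -3.4]
finger_gap: 20.9
grip_force: 59.7
t 32.55 tcp [578.9 318.4  79.6] x [-0.992  0.123 -0.003] y [0.123 0.992 0.002] z [ 0.003  0.001 -1.   ] F [ 0.4 -0.3 -3.4] gap 20.9 grip 59.7
172.92319278346636
t 32.55 tcp [578.9 318.4  79.6] x [-0.992  0.123 -0.003] y [0.123 0.992 0.002] z [ 0.003  0.001 -1.   ] F [ 0.4 -0.3 -3.4] gap 20.9 grip 59.7
units xyz [ 0.061 -0.04   1.419]
470 [(293.25, 234, 153), (293.75, 226, 92), (294.25, 153, 65), (298.25, 69, 119), (298.75, 83, 151), (302.75, 152, 111), (303.25, 145, 87), (349.25, 139, 86), (349.75, 119, 51), (350.75, 51, 93), (351.25, 58, 116), (367.25, 100, 182), (367.75, 119, 233), (368.25, 182, 232), (392.75, 233, 85), (393.25, 223, 24), (393.75, 85, 16)]
478 [(291.75, 235, 162), (292.25, 229, 105), (292.75, 162, 69), (293.25, 105, 61), (312.25, 40, 94), (312.75, 58, 113), (348.5, 131, 84), (349.0, 112, 53), (349.5, 84, 40), (357.25, 96, 213), (357.75, 127, 243), (361.25, 244, 186), (361.75, 239, 137), (362.25, 186, 114), (366.0, 106, 160), (366.5, 107, 219), (367.0, 160, 234), (392.75, 234, 190), (393.25, 232, 21), (393.75, 190, 20)]
500 [(289.5, 237, 187), (290.0, 232, 91), (290.5, 187, 58), (345.25, 145, 96), (345.75, 132, 51), (346.25, 96, 39), (363.5, 106, 204), (364.0, 125, 233), (392.25, 235, 175), (392.75, 232, 54), (393.25, 175, 22)]
515 [(287.75, 239, 130), (288.25, 231, 61), (288.75, 130, 57), (307.75, 41, 98), (308.25, 61, 116), (343.5, 147, 94), (344.0, 129, 57), (345.0, 57, 99), (345.5, 65, 115), (361.75, 107, 210), (362.25, 147, 238), (392.5, 237, 127), (393.0, 230, 18), (393.5, 127, 17)]
```

```bash
python3 -m handwheel '[[[0.04,-0.01,0.3,0],[0,0,0.4,0],[0,0,0.3,0],[0,0,0.2,0],[0,0,0,0],[0,0,0,0],[0,0,0,0]]]' 0 60 && python3 -c "
from h import *
goal([577,317.8],37)"
```

```text
clock: 33.18
tcp_pos: [576.7, 317.8, 41.7]
ee_rot: [0.062, 0.998, 0.0, 0.0]
ft_force: [-0.5, 0.4, -3.5]
finger_gap: 20.6
grip_force: 59.8
t 33.18 tcp [576.7 317.8  41.7] x [-0.992  0.123 -0.   ] y [0.123 0.992 0.   ] z [ 0.  0. -1.] F [-0.5  0.4 -3.5] gap 20.6 grip 59.8
units xyz [-0.009  0.001  0.155]
```

```bash
python3 -m handwheel '[[[0,0,0.07,0],[0,0,0.05,0],[0,0,0.03,0],[0,0,0,0],[0,0,0,0],[0,0,0,0]]]' 0 60 && python3 -c "
from h import *
goal([577,317.8],37)"
```

```text
clock: 33.68
tcp_pos: [576.7, 317.6, 37.3]
ee_rot: [0.062, 0.998, 0.0, 0.0]
ft_force: [0.1, -0.4, -2.7]
finger_gap: 20.6
grip_force: 59.8
t 33.68 tcp [576.7 317.6  37.3] x [-0.992  0.123 -0.   ] y [0.123 0.992 0.   ] z [ 0.  0. -1.] F [ 0.1 -0.4 -2.7] gap 20.6 grip 59.8
units xyz [-0.008  0.008  0.01 ]
```

```bash
python3 -m handwheel '[[[0,0,0.04,0],[0,0,0,0],[0,0,0,0],[0,0,0,0]]]' 0 60; python3 -m handwheel '[[[0,0,0.03,0],[0,0,0,0],[0,0,0,0],[0,0,0,0]]]' 0 60
```

```text
clock: 34.02
tcp_pos: [576.7, 317.6, 37.2]
ee_rot: [0.062, 0.998, -0.0, 0.0]
ft_force: [-2.8, -2.3, 5.4]
finger_gap: 21.1
grip_force: 60.8
clock: 34.35
tcp_pos: [576.7, 317.6, 37.2]
ee_rot: [0.062, 0.998, -0.0, 0.0]
ft_force: [-5.4, -4.2, 10.9]
finger_gap: 20.9
grip_force: 61.7
```

```bash
python3 -m handwheel '[[[0,0,-0.05,0],[0,0,0,0]]]' 0 60; python3 -m handwheel '[[[0,0,0,0],[0,0,0,0],[0,0,0,0],[0,0,0,0],[0,0,0,0]]]' 0.5 20; python3 -m handwheel '[[[0,0,-0.3,0],[0,0,-0.7,0],[0,0,-0.9,0],[0,0,-0.9,0],[0,0,-0.9,0],[0,0,-0.9,0],[0,0,-0.9,0],[0,0,-0.9,0],[0.6,0,-0.9,0],[0.6,0,-0.9,0],[0.6,0,0,0],[0.6,0,0,0],[0,0,0,0],[0,0,0,0]]]' 0.5
python3 - <<'E'
from h import *
p,M=st(); C=cam("wrist"); np.save("w11.npy",np.r_[C[3]["rvec"],C[3]["tvec"]]); im=snapshot("wrist")[:,:,::-1]; cv2.imwrite("pics/w11.png",im); cv2.imwrite("pics/t11.png",snapshot("top")[:,:,::-1]); cv2.imwrite("pics/s11.png",snapshot("side")[:,:,::-1])
g=cv2.cvtColor(im,cv2.COLOR_BGR2GRAY)
# rectify in the cradle frame at z=56 (handle top) : x_c -150..-20, y_c -40..40
c=np.array([.9924,-.1233]); l=np.array([.1233,.9924]); o=np.array([577,317.8]); s=4
def rc(x0,x1,y0,y1,z):
    w=np.array([[x0,y0],[x1,y0],[x1,y1],[x0,y1]]); q=proj("wrist",np.c_[o+w[:,:1]*c+w[:,1:]*l,np.full(4,z)],C); print("img",q.round().tolist())
    H=cv2.getPerspectiveTransform(np.float32(q),np.float32(w-[x0,y0])*s); return cv2.warpPerspective(g,H,((x1-x0)*s,(y1-y0)*s)).astype(int)
H=rc(-160,90,-40,40,56)
for x in(-145,-120,-60,-40,-20): print("handle",x,H[::8,(x+160)*4].tolist())
print("long axis",H[160,::12].tolist())
H=rc(-160,90,-40,40,66)
for x in(30,45,60): print("head",x,H[::8,(x+160)*4].tolist())
print("long axis",H[160+32,600::8].tolist())
E
```

```text
clock: 34.52
tcp_pos: [576.9, 317.8, 37.2]
ee_rot: [0.062, 0.998, 0.0, 0.0]
ft_force: [-1.4, -1.5, 3.9]
finger_gap: 20.5
grip_force: 60.8
clock: 34.93
tcp_pos: [576.6, 317.6, 36.4]
ee_rot: [0.062, 0.998, 0.0, 0.0]
ft_force: [0.3, -0.5, 0.2]
finger_gap: 42.9
grip_force: 0.0
clock: 36.1
tcp_pos: [504.6, 326.8, 283.7]
ee_rot: [0.061, 0.998, 0.0, 0.001]
ft_force: [1.1, -0.4, -0.1]
finger_gap: 42.5
grip_force: 0.0
t 36.10 tcp [504.6 326.8 283.7] x [-0.993  0.122 -0.002] y [0.122 0.993 0.   ] z [ 0.002  0.    -1.   ] F [ 1.1 -0.4 -0.1] gap 42.5 grip 0.0
img [[281.0, 108.0], [289.0, 342.0], [359.0, 343.0], [368.0, 109.0]]
handle -145 [237, 236, 236, 238, 238, 237, 238, 237, 237, 237, 235, 237, 236, 235, 235, 235, 235, 234, 235, 235, 235, 235, 235, 235, 236, 236, 235, 236, 235, 236, 235, 235, 236, 236, 236, 236, 236, 236, 236, 237]
handle -120 [145, 161, 236, 237, 232, 154, 149, 150, 148, 102, 96, 95, 96, 95, 92, 110, 131, 163, 156, 155, 157, 158, 160, 161, 150, 132, 138, 139, 138, 138, 128, 99, 97, 102, 132, 135, 217, 236, 237, 237]
handle -60 [217, 217, 217, 209, 86, 93, 96, 98, 95, 70, 47
[... 1068 characters left out ...]
, 65, 65, 62, 63, 63, 64, 61, 60, 57, 59, 73, 71, 68, 104, 103, 110, 194, 238, 238, 239]
head 45 [237, 237, 236, 237, 237, 230, 121, 113, 151, 235, 232, 65, 68, 72, 73, 73, 72, 72, 71, 68, 73, 67, 68, 65, 65, 63, 63, 60, 57, 102, 233, 238, 165, 102, 123, 223, 238, 239, 237, 238]
head 60 [236, 235, 235, 236, 236, 235, 235, 236, 235, 235, 230, 86, 74, 75, 71, 73, 71, 69, 69, 66, 67, 66, 65, 60, 60, 59, 59, 55, 52, 101, 237, 237, 237, 237, 238, 238, 237, 237, 237, 237]
long axis [145, 145, 146, 144, 146, 146, 143, 146, 143, 52, 56, 60, 60, 62, 58, 52, 54, 59, 64, 63, 63, 63, 65, 63, 64, 63, 63, 64, 63, 64, 62, 62, 60, 62, 63, 60, 60, 58, 55, 69, 213, 237, 238, 237, 236, 237, 237, 237, 237, 236]
```

Run:
```python
from h import *
st(); print(env.close_job())
```

```text
t 36.25 tcp [506.1 325.9 282.5] x [-0.992  0.124 -0.   ] y [ 0.124  0.992 -0.   ] z [ 0. -0. -1.] F [-0.1  0.1 -0.3] gap 42.7 grip 0.0
the job is handed in; nothing more can be done
None
```

I handed the job in at 36 s: the label was turned to within about 0.3° of the pointer, the scanner was held about 6 cm from it for over 2.5 s, then laid in the cradle head in the wide saddle; no verdict came back, and the label and the other objects weren't re-checked after the scan.

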